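# Set a throttle valve two turns open and hold it

## Task

Set the throttle valve on the bench: take its blue handwheel by the black crank handle and wind it shut (clockwise from above) until the orange pointer reaches the red stop block and the wheel will go no further, then back it off exactly two full turns. Finish with the gripper still closed on the crank handle, holding the wheel still at that setting, and leave the other things on the bench where they are.

Things in the scene. Friction and masses are not known exactly. Their poses are not given: they have to be found in the camera images.
- wheel (a joint): angle (rad) of the blue handwheel, a solid disc 112 mm across on an upright stem. 0 = valve shut, on its hard stop; grows as it opens, counter-clockwise seen from above, 6.283 per full turn, up to 22. It stays where it is left and does not spring back; friction is about 0.12 N m (about 3 N at the crank handle)
- wheel_centre (a point): point on the upright axis of the handwheel at the top of its hub, 122 mm above the bench. The upper face of the rim is 118 mm above the bench. The valve with its base plate (165x210 mm) is fixed to the bench
- handle: black upright crank handle on the handwheel, a round sleeve 23 mm across and 50 mm tall, its axis 40 mm from the wheel's axis. Its origin is at the bottom of the sleeve, 120 mm above the bench, its z axis is up. It spins freely on its own pin, so a gripper can carry it round in a circle without turning
- handle_grip (a point): point on the crank handle's axis 33 mm above the bottom of the sleeve (153 mm above the bench, 17 mm below the sleeve's top, 35 mm above the wheel's rim): the place to grip it, from above
- pointer (a joint): travel (m) of the orange pointer along the white scale at the front of the valve, geared to the wheel: 0 = touching the red stop block (valve shut), plus 0.014 for each turn of opening. The scale has a black line for every half turn (7 mm), the longer ones for full turns
- jar: white plastic jar with a blue lid, 53 mm across, 76 mm tall; origin at the centre of its underside; a bystander, to be left alone
- tube: white squeeze tube with a green cap lying flat, 104 mm long; origin at the centre of its underside; a bystander, to be left alone
- case: purple round-cornered case, 84x64x25 mm; origin at the centre of its underside; a bystander, to be left alone
- small_cast: cream plaster dental cast, 48x53x27 mm; origin at the centre of its underside; a bystander, to be left alone
- drill_box: flat blue box with clear lid, 98x67x28 mm; origin at the centre of its underside; a bystander, to be left alone

How it is judged:
On the way:
1. the valve is wound shut: the wheel is on its stop and the pointer at the red block (value of joint wheel below 0.1 rad and value of joint pointer below 0.001 m), for 0.1 s.
At the end, for the whole second after the job is handed in: The wheel is two turns open from its stop (12.57 rad, within 0.2 either way) and still (under 0.2 rad/s); the fingers grip the crank handle with more than 1.5 N, its axis within 15 mm and its grip point within 40 mm of the grasp point (value of joint wheel between 12.3664 and 12.7664 rad and velocity of joint wheel between -0.2 and 0.2 rad/s and contact force between the fingers and handle above 1.5 N and horizontal distance between the grasp point and handle_grip below 0.015 m and distance between the grasp point and handle_grip below 0.04 m); the arm keeps its last pose, push and grip.
It fails at once if another thing on the bench is shifted by more than 20 mm (distance of any of jar, tube, case, small_cast, drill_box from where it was at the start of the episode above 0.02 m).
It also fails if it takes over 69 s, if anything falls off the work surface, if the arm or the gripper's body presses on something with over 40 N, if the wrist force passes 120 N, or if a joint passes its speed limit or range.

## Robot

A 7-joint arm with a two-finger parallel gripper is mounted at the origin on a cart in front of the work surface, level with it; the furniture and walls round the work are solid. World frame = base frame: x ahead of the robot, y to its left, z up, the work surface at z = 0. Lengths are in m, angles in rad, forces in N, time in s.
With the tool pointing down it reaches from about 0.425 to 1.025 m from the base axis. Payload 9.4 kg.
Tool frame: the origin (TCP) lies at the very end of the fingers, on their centre line; the grasp point (between the pads) lies pinch_z behind it (pinch_z is the distance from the TCP to the grasp point, in m); x points along the fingers, y is the direction in which the jaws open and shut, and the axes are right-handed (so a half turn about x gives the same grasp; the last joint's range is limited). The gripper opens to 85 mm and grips with 20 to 120 N. Pads are 22 mm wide; open, the fingers measure 114 mm over their backs; the gripper's body (76 mm by 85 mm) begins 54 mm behind the grasp point. The pads swing forward as they close: fully open they stand 13 mm farther back than shut.
Start: joints at [-1.18, 0.599, -0.003, 1.599, 0.002, 0.943, -0.08], TCP at [0.327, 0.647, 0.231] pointing down, gripper open.
Joint ranges: [-2.57, 2.57], [-0.35, 1.97], [-1.29, 1.29], [0.11, 2.56], [-1.05, 4.19], [0.11, 1.86], [-2.63, 2.63]. Speed limits (rad/s): [2.22, 2.22, 3.01, 3.01, 3.14, 3.14, 3.14].

## Interface

Orientations are given as a rotation vector (axis times angle).
In Python, from rig import move_to, move_l, movej, command_gripper, sleep, ik, read_state, snapshot, camera_model, MotionError, hand_in, pinch_z gives the robot as it stands. Calls block until the motion is done:
- move_to(position, orientation): joint-space move of the TCP to a pose.
- move_l(position, max_speed=0.15, attitude=None, guard=None): straight line of the TCP; attitude=None keeps the orientation; max_speed is the mean speed in m/s. With guard (N) it stops when the force on the tool has changed by that much, and returns True; else False.
- movej(angles): joint-space move.
- command_gripper(opening): finger opening in m; the grip force is fixed at half the most; returns when the fingers have stopped.
- sleep(seconds).
- ik(position, orientation): joint angles nearest the present ones, or None.
- read_state(): the state.
- snapshot(name): name is "side" or "top"; returns the picture (480x640x3 uint8, red, green, blue); there is no depth.
- camera_model(name): a dict with "mtx" (3x3 intrinsics, pixels), "origin" and "attitude" of the camera in the world. Camera axes: x right, y down, z forward; pixel columns grow to the right and rows downward; lengths in m; the calibration is good to about 2 mm. A picture is of the moment at which its call begins. camera_model takes no time and is no camera call.
A pose or a line that the arm cannot do raises MotionError and nothing moves.
- hand_in(): hands the job in, once; it reports no verdict.
The state is a dict: "time": time; "q": joint angles; "qvel": joint speeds; "tau": joint torques, N m; "position": TCP position; "orientation": TCP orientation; "contact_force": force on the tool from outside, world axes, zero at the start; "ft_torque": the same for the moment, N m; "grip_width": finger opening in m.
Only numpy, scipy, OpenCV 4.12 (cv2) and the standard library are available. Lean on these libraries where they do the work, as an engineer would, in place of code of your own. Each camera call takes 0.05 s, during which the arm holds its last target.

## Working session

There is one attempt and no reset: what is moved stays moved. The work goes in short steps, each a Python script; the robot and the scene stay as the last script left them, time stands still between calls to the robot, and variables do not carry over. Pictures are saved under pics/ and viewed, and the job is handed in when it is done.

```bash
ls; mkdir -p pics; python3 - <<'E'
from rig import *
import cv2
for n in("side","top"):
    cv2.imwrite(f"pics/{n}0.png",snapshot(n)[:,:,::-1]); print(camera_model(n))
print(read_state(),pinch_z)
E
```

```text
pics
{'mtx': array([[624.49767069,   0.        , 314.94505795],
       [  0.        , 624.49767069, 241.01673287],
       [  0.        ,   0.        ,   1.        ]]), 'origin': array([0.36362181, 1.6704373 , 0.82194465]), 'attitude': array([-0.15393866,  2.58071931, -1.69294453])}
{'mtx': array([[473.45605948,   0.        , 314.69275413],
       [  0.        , 473.45605948, 239.28432895],
       [  0.        ,   0.        ,   1.        ]]), 'origin': array([0.3273083 , 0.00531298, 1.35911122]), 'attitude': array([-2.12021282,  2.1353998 , -0.18525711])}
{'time': 0.1, 'q': array([-1.17973626,  0.60005707, -0.00251688,  1.60004328,  0.00180793,
        0.94288483, -0.07979666]), 'qvel': array([ 0.0023664 , -0.0039062 ,  0.00037139, -0.00243423, -0.00120171,
        0.00127839,  0.00025325]), 'tau': array([ 5.53916150e-03, -7.77991033e+01,  1.57051250e+00, -2.58625817e+01,
        1.26849540e-02,  5.55559789e-03,  4.35637872e-06]), 'position': array([0.32673548, 0.64673926, 0.23049742]), 'orientation': array([ 0.36565227,  1.53968072, -0.36783635]), 'contact_force': array([ 0.30257071, -0.75150693,  0.00608065]), 'ft_torque': array([-0.0120537 ,  0.0010938 , -0.04867397]), 'grip_width': 0.08525748711715421} 0.0187
```

View pics/side0.png

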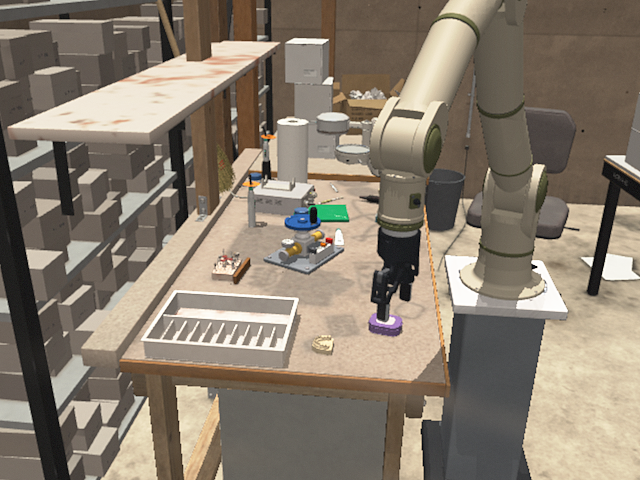

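View pics/top0.png

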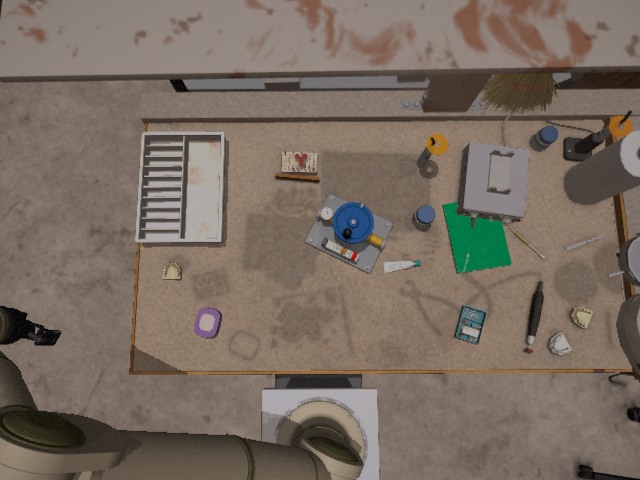

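The side view shows the blue wheel near (302,222). In the top view the wheel is near (353,222), with the black handle near (348,234). The jar is at (424,215) and the tube at (402,266). I'll enlarge both views.

```bash
python3 - <<'E'
import cv2
a=cv2.imread("pics/top0.png")[185:285,295:445]; b=cv2.imread("pics/side0.png")[190:280,250:370]
cv2.imwrite("pics/t0c.png",cv2.resize(a,None,fx=5,fy=5,interpolation=2)); cv2.imwrite("pics/s0c.png",cv2.resize(b,None,fx=6,fy=6,interpolation=2))
E
```

```text
(no output)
```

View pics/t0c.png

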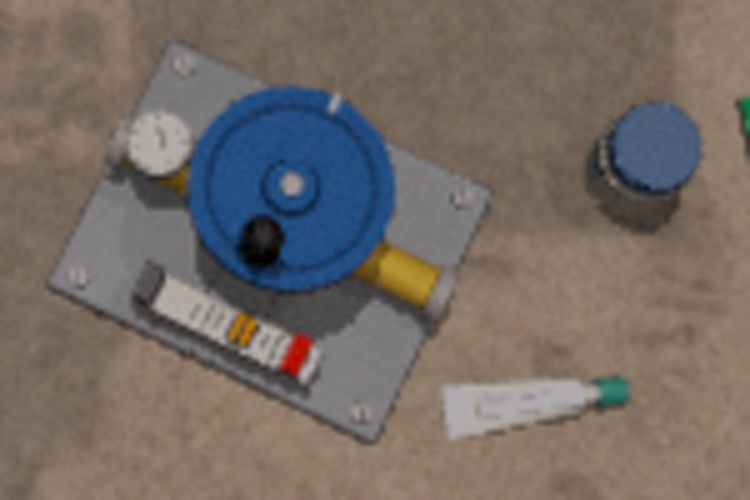

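View pics/s0c.png

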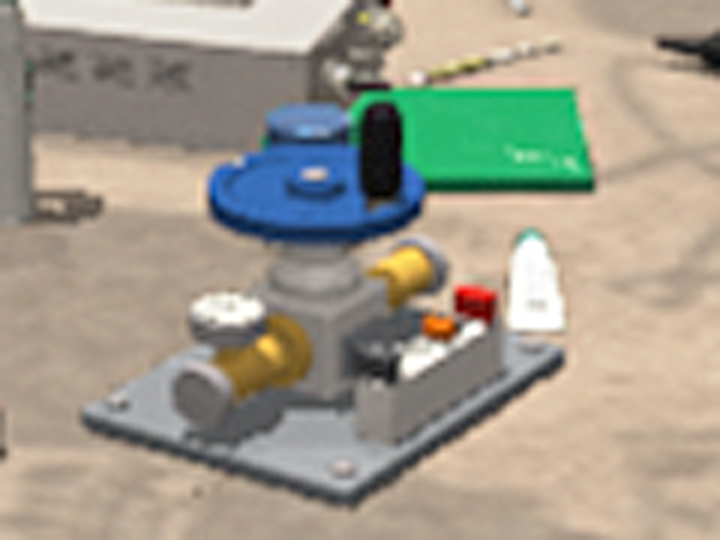

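```bash
cat > h.py <<'E'
import numpy as np, cv2
from scipy.spatial.transform import Rotation as R
from rig import *
def ray(n,u,v,z):
    c=camera_model(n); d=R.from_rotvec(c["attitude"]).as_matrix()@np.linalg.inv(c["mtx"])@[u,v,1]
    o=np.array(c["origin"]); return o+d*(z-o[2])/d[2]
def proj(n,p):
    c=camera_model(n); q=c["mtx"]@(R.from_rotvec(c["attitude"]).as_matrix().T@(np.array(p)-c["origin"])); return q[:2]/q[2]
E
python3 - <<'E'
from h import *
t=lambda u,v:(295+(u+.5)/5-.5,185+(v+.5)/5-.5)
s=lambda u,v:(250+(u+.5)/6-.5,190+(v+.5)/6-.5)
ct=ray("top",*t(291,184),.122); cs=ray("side",*s(315,174),.122)
print("centre",ct,cs)
ht=ray("top",*t(263,236),.170); hs=ray("side",*s(382,110),.170)
print("handle",ht,hs, np.linalg.norm((ht-ct)[:2]),np.linalg.norm((hs-cs)[:2]))
for k,p in(("hbot",(ct[0]+(ht-ct)[0],ht[1],.12)),("nadir",(.327,.005,0))): print(k,proj("top",p))
a=ray("top",*t(243,329),.05);b=ray("top",*t(297,354),.05);print("ptr-red",a,b,np.linalg.norm(a-b))
print("jar",ray("top",*t(655,147),.076))
E
```

```text
centre [ 0.59572173 -0.09408993  0.122     ] [ 0.59266093 -0.09540584  0.122     ]
handle [ 0.55821535 -0.07534358  0.17      ] [ 0.5552988  -0.06509922  0.17      ] 0.041930344538518204 0.04810842352593734
hbot [345.99460758 235.39017657]
nadir [316.45071272 323.82691738]
ptr-red [ 0.52862522 -0.07130001  0.05      ] [ 0.5142892 -0.1011892  0.05     ] 0.03314943268287335
jar [ 0.62518362 -0.30033458  0.076     ]
```

```bash
python3 - <<'E'
from h import *
s=read_state(); R0=R.from_rotvec(s["orientation"]); print(R0.as_matrix().round(2))
az0=np.arctan2(s["position"][1],s["position"][0])
h=np.array([.559,-.0765]); az=np.arctan2(h[1],h[0])
o=(R.from_euler("z",az-az0)*R0)
# exact vertical
m=o.as_matrix(); y=m[:,1]; y[2]=0; y/=np.linalg.norm(y); x=np.array([0,0,-1.]); m=np.c_[x,y,np.cross(x,y)]
o=R.from_matrix(m).as_rotvec(); print(m.round(3))
np.save("o.npy",o)
for z in(.3,.134):
  for d in((0,0),(.08,0),(.04,.04),(.04,-.04)):
    print(z,d,np.round(ik([h[0]+d[0],h[1]+d[1],z],o),2))
move_l([*s["position"][:2],.33],max_speed=.2)
move_to([*h,.28],o)
s=read_state();print(s["time"],s["position"],s["q"].round(2),s["contact_force"])
for n in("side","top"): cv2.imwrite(f"pics/{n}1.png",snapshot(n)[:,:,::-1])
a=cv2.imread("pics/top1.png")[185:285,295:445]; b=cv2.imread("pics/side1.png")[150:280,230:390]
cv2.imwrite("pics/c1.png",np.hstack([cv2.resize(a,(400,300),interpolation=2),cv2.resize(b,(400,300),interpolation=2)]))
E
```

```text
[[-0.    0.45  0.89]
 [-0.    0.89 -0.45]
 [-1.   -0.    0.  ]]
[[ 0.     0.991 -0.136]
 [ 0.    -0.136 -0.991]
 [-1.     0.    -0.   ]]
0.3 (0, 0) [-0.31  0.35  0.48  1.91 -0.2   0.92  0.13]
0.3 (0.08, 0) [-0.29  0.47  0.49  1.74 -0.26  1.    0.16]
0.3 (0.04, 0.04) [-0.37  0.4   0.47  1.84 -0.22  0.95  0.07]
0.3 (0.04, -0.04) [-0.23  0.42  0.48  1.82 -0.23  0.96  0.21]
0.134 (0, 0) [-0.16  0.56  0.29  2.07 -0.29  0.55  0.2 ]
0.134 (0.08, 0) [-0.17  0.63  0.31  1.89 -0.3   0.66  0.18]
0.134 (0.04, 0.04) [-0.24  0.59  0.3   1.99 -0.3   0.6   0.13]
0.134 (0.04, -0.04) [-0.1   0.6   0.3   1.97 -0.29  0.62  0.25]
3.4333 [ 0.55935976 -0.07547571  0.27989474] [-0.35  0.39  0.53  1.94 -0.25  0.88  0.18] [0.44504964 0.14248745 0.63648684]
```

View pics/c1.png

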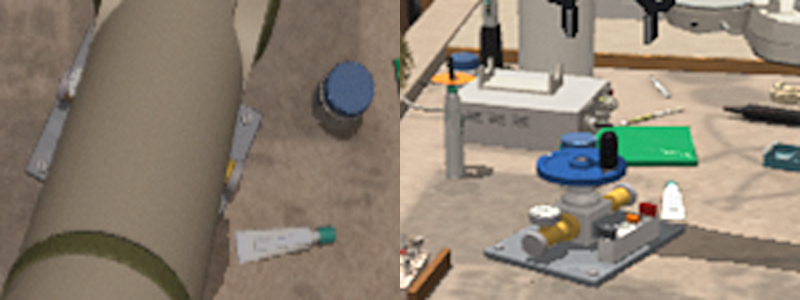

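The side crop shows the jaws straddling the handle, with fingers at crop x 572 and 650 and the handle at 609. I'll descend and grip.

```bash
python3 - <<'E'
from h import *
h=[.559,-.0765]
print(move_l([*h,.134],max_speed=.1,guard=8))
s=read_state();print(s["time"],s["position"],s["contact_force"])
cv2.imwrite("pics/d.png",cv2.resize(snapshot("side")[150:280,230:390,::-1],(800,600),interpolation=2))
if abs(s["position"][2]-.134)<.004:
    command_gripper(0.0)
    s=read_state();print(s["time"],s["position"],s["contact_force"],s["ft_torque"],s["grip_width"])
    cv2.imwrite("pics/e.png",cv2.resize(snapshot("side")[150:280,230:390,::-1],(800,600),interpolation=2))
E
```

```text
False
5.1417 [ 0.55931087 -0.07654963  0.13451602] [0.21035897 0.42972443 0.39545347]
5.8 [ 0.55933767 -0.07654489  0.13430465] [-0.4479476   0.07499715  4.34896004] [0.0734908  0.0649594  0.05072388] 0.020791784405054855
```

View pics/e.png

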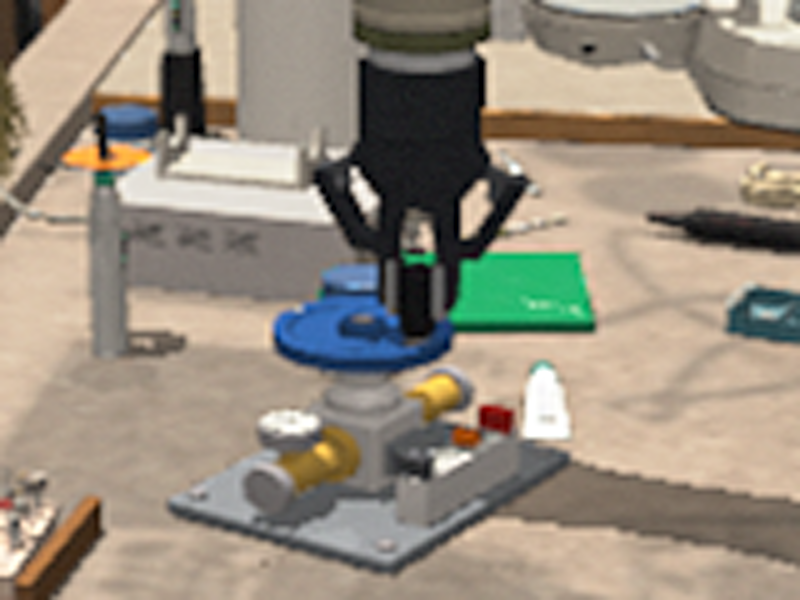

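```bash
cat >> h.py <<'E'
def turn(c,r,phi0,phi1,step,speed,z=.1343,flim=None,verbose=True):
    n=max(1,int(np.ceil(abs(phi1-phi0)/step-1e-9)))
    for p in np.linspace(phi0,phi1,n+1)[1:]:
        e=np.array([np.cos(p),np.sin(p)])
        move_l([*(c+r*e),z],max_speed=speed)
        s=read_state(); f=s["contact_force"][:2]; q=s["position"][:2]-c
        ft=f@[-e[1],e[0]]; fr=f@e
        if verbose: print(f"{s['time']:.2f} phi {np.degrees(p):.1f} act {np.degrees(np.arctan2(q[1],q[0]))%360:.1f} r {np.hypot(*q)*1e3:.1f} ft {ft:.1f} fr {fr:.1f} fz {s['contact_force'][2]:.1f}",flush=True)
        if flim and abs(ft)>flim: return p,True
    return phi1,False
E
python3 - <<'E'
from h import *
c=np.array([.5945,-.0945]); s=read_state(); q=s["position"][:2]-c; p0=np.arctan2(q[1],q[0])
print(p0, turn(c,.04,p0,p0-np.radians(90),np.radians(15),.08,flim=20))
E
```

```text
6.13 phi 138.0 act 136.8 r 39.4 ft -2.6 fr -3.8 fz 0.9
6.42 phi 123.0 act 121.9 r 39.4 ft -3.1 fr -4.7 fz -0.8
6.70 phi 108.0 act 107.5 r 39.3 ft -2.5 fr -4.9 fz -0.1
6.98 phi 93.0 act 92.7 r 39.4 ft -1.0 fr -4.9 fz 1.7
7.27 phi 78.0 act 78.0 r 39.4 ft -1.3 fr -5.2 fz 3.4
7.55 phi 63.0 act 63.2 r 39.5 ft -1.3 fr -4.1 fz 2.7
2.669757176976132 (np.float64(1.0989608501812356), False)
```

```bash
python3 - <<'E'
from h import *
print(read_state()["contact_force"])
cv2.imwrite("pics/f.png",cv2.resize(snapshot("side")[150:280,230:390,::-1],(800,600),interpolation=2))
E
```

```text
[-0.71643488 -4.2538689   2.66115906]
```

View pics/f.png

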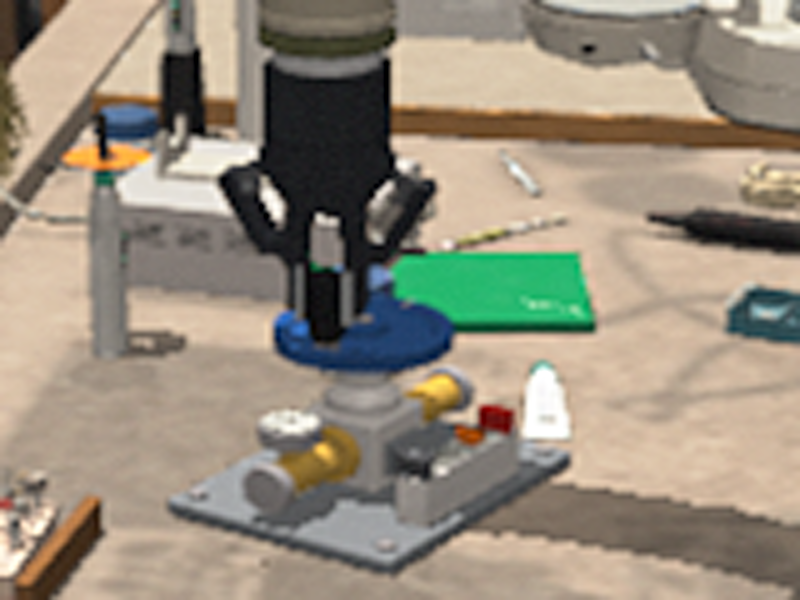

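```bash
python3 - <<'E'
from h import *
c=np.array([.5945,-.0945]); p=1.09896
p,st=turn(c,.04,p,p-np.radians(225),np.radians(15),.1,flim=14)
print(p,st)
cv2.imwrite("pics/g.png",cv2.resize(snapshot("side")[150:280,230:390,::-1],(800,600),interpolation=2))
E
```

```text
7.86 phi 48.0 act 48.2 r 39.7 ft -1.9 fr -4.8 fz 4.7
8.12 phi 33.0 act 33.4 r 39.8 ft -1.9 fr -3.3 fz 4.9
8.38 phi 18.0 act 18.6 r 40.0 ft -1.9 fr -2.3 fz 4.6
8.63 phi 3.0 act 3.8 r 40.1 ft -1.7 fr -0.7 fz 6.0
8.89 phi -12.0 act 348.7 r 40.3 ft -1.5 fr 1.4 fz 3.6
9.15 phi -27.0 act 333.1 r 40.4 ft -0.8 fr 3.6 fz 4.1
9.41 phi -42.0 act 317.3 r 40.6 ft -1.8 fr 4.0 fz 2.8
9.67 phi -57.0 act 302.0 r 40.6 ft -1.7 fr 4.4 fz 2.9
9.93 phi -72.0 act 286.8 r 40.6 ft -1.8 fr 5.6 fz 4.4
10.18 phi -87.0 act 271.7 r 40.6 ft -2.3 fr 5.9 fz 5.3
10.44 phi -102.0 act 256.6 r 40.6 ft -0.9 fr 5.8 fz 5.5
10.70 phi -117.0 act 241.2 r 40.5 ft -0.8 fr 5.0 fz 6.8
10.96 phi -132.0 act 225.8 r 40.3 ft -1.2 fr 4.4 fz 8.4
11.22 phi -147.0 act 210.4 r 40.2 ft -2.2 fr 3.5 fz 8.3
11.47 phi -162.0 act 195.0 r 40.0 ft -1.6 fr 1.1 fz 7.8
-2.8280308169872415 False
```

View pics/g.png

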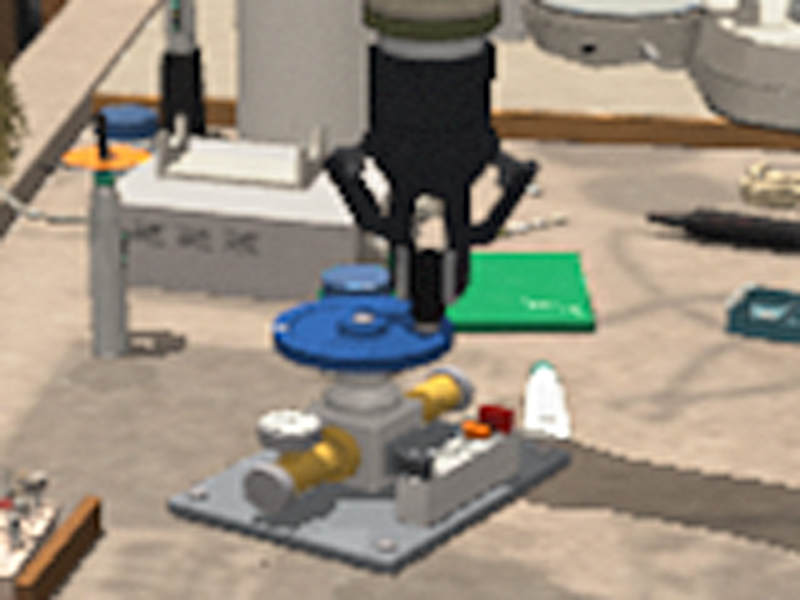

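The wheel turns with the gripper. The orange pointer (478,428) is now nearly touching the red block (497,417). I'll go on in smaller steps until it stops.

```bash
python3 - <<'E'
from h import *
c=np.array([.5945,-.0955]); p=-2.82803
p,st=turn(c,.04,p,p-np.radians(240),np.radians(5),.05,flim=16)
print(p,st,read_state()["grip_width"])
cv2.imwrite("pics/i.png",cv2.resize(snapshot("side")[150:280,230:390,::-1],(800,600),interpolation=2))
E
```

```text
11.78 phi -167.0 act 191.2 r 39.8 ft 1.2 fr -0.3 fz 6.0
12.03 phi -172.0 act 186.5 r 39.8 ft 1.0 fr -1.2 fz 5.3
12.28 phi -177.0 act 181.5 r 39.9 ft 0.6 fr -0.6 fz 5.1
12.53 phi -182.0 act 176.7 r 39.9 ft 0.2 fr -1.2 fz 4.7
12.78 phi -187.0 act 171.9 r 39.9 ft 0.8 fr -2.0 fz 5.4
13.03 phi -192.0 act 167.1 r 40.0 ft 0.1 fr -2.2 fz 4.2
13.28 phi -197.0 act 162.2 r 40.0 ft 0.5 fr -2.1 fz 4.8
13.53 phi -202.0 act 157.2 r 40.0 ft 1.4 fr -1.9 fz 2.9
13.78 phi -207.0 act 152.3 r 40.0 ft 1.5 fr -2.1 fz 4.4
14.03 phi -212.0 act 147.2 r 40.1 ft 1.5 fr -3.1 fz 4.6
14.28 phi -217.0 act 142.2 r 40.1 ft 0.9 fr -2.8 fz 4.4
14.53 phi -222.0 act 137.1 r 40.1 ft 1.7 fr -2.9 fz 5.1
14.78 phi -227.0 act 132.2 r 40.2 ft 2.0 fr -2.2 fz 5.8
15.03 phi -232.0 act 127.2 r 40.2 ft 1.0 fr -3.4 fz 5.3
15.28 phi -237.0 act 122.4 r 40.2 ft 0.8 fr -2.9 fz 6.2
15.53 phi -242.0 act 117.6 r 40.2 ft 0.6 fr -3.1 fz 6.6
15.78 phi -247.0 act 112.7 r 40.2 ft 1.5 fr -2.8 fz 6.0
16.02 phi -252.0 act 107.9 r 40.3 ft 1.4 fr -2.3 fz 6.2
16.27 phi -257.0 act 103.0 r 40.2 ft 0.6 fr -2.9 fz 5.6
16.52 phi -262.0 act 98.2 r 40.3 ft 
[... 848 characters left out ...]
2 phi -342.0 act 20.5 r 40.2 ft 1.7 fr -1.7 fz 7.4
20.77 phi -347.0 act 15.6 r 40.3 ft 2.1 fr -1.0 fz 8.0
21.02 phi -352.0 act 10.7 r 40.2 ft 0.8 fr -1.6 fz 7.8
21.27 phi -357.0 act 5.7 r 40.2 ft 0.9 fr -0.4 fz 7.5
21.52 phi -362.0 act 0.8 r 40.2 ft 1.9 fr -0.6 fz 6.5
21.77 phi -367.0 act 355.8 r 40.1 ft 0.6 fr 0.7 fz 6.4
22.02 phi -372.0 act 350.9 r 40.1 ft 2.5 fr 0.3 fz 6.1
22.27 phi -377.0 act 345.8 r 40.1 ft 2.4 fr 0.7 fz 6.0
22.52 phi -382.0 act 340.2 r 40.0 ft 3.4 fr 1.6 fz 5.4
22.77 phi -387.0 act 334.5 r 40.0 ft 3.3 fr 1.8 fz 5.4
23.02 phi -392.0 act 333.4 r 40.0 ft 10.1 fr 0.0 fz 4.2
23.27 phi -397.0 act 333.0 r 40.0 ft 19.3 fr 1.1 fz 1.2
-6.929553742186674 True 0.021131960572453725
```

View pics/i.png

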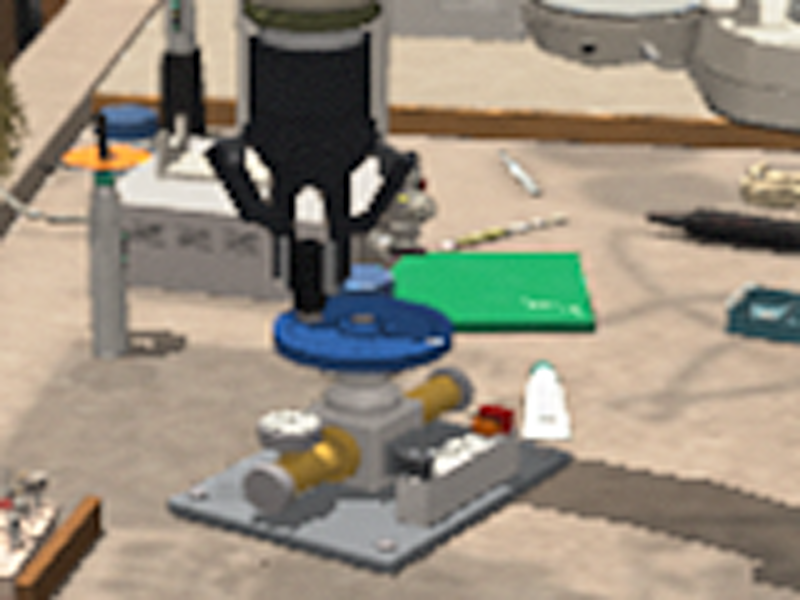

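The wheel is on its stop: the force jumped to 19 N with the angle fixed at 333°, and the orange pointer touches red at (490,423). I wound 1.5 turns, which agrees with the first pointer reading. I'll dwell, then open two turns.

```bash
python3 - <<'E'
from h import *
sleep(.4)
c=np.array([.5945,-.0955]); s=read_state(); q=s["position"][:2]-c; a=np.degrees(np.arctan2(q[1],q[0])); print("stop angle",a,s["contact_force"])
p=np.radians(-387)
p,st=turn(c,.04,p,p+np.radians(360),np.radians(15),.1,flim=18)
print(p,st,read_state()["grip_width"])
cv2.imwrite("pics/j.png",cv2.resize(snapshot("side")[150:280,230:390,::-1],(800,600),interpolation=2))
E
```

```text
stop angle -26.95515867083036 [11.63506578 14.91028329  2.1358973 ]
24.05 phi -372.0 act 350.4 r 40.1 ft 2.8 fr 1.6 fz 6.1
24.31 phi -357.0 act 4.7 r 40.2 ft 2.1 fr 1.3 fz 6.9
24.57 phi -342.0 act 19.7 r 40.2 ft 1.6 fr 1.4 fz 6.1
24.82 phi -327.0 act 34.8 r 40.2 ft 1.4 fr 0.5 fz 6.4
25.08 phi -312.0 act 49.9 r 40.2 ft 1.9 fr 0.6 fz 8.0
25.34 phi -297.0 act 64.9 r 40.3 ft 1.4 fr 0.1 fz 7.7
25.60 phi -282.0 act 79.8 r 40.3 ft 1.7 fr -0.6 fz 7.7
25.86 phi -267.0 act 94.9 r 40.2 ft 2.1 fr 0.0 fz 7.1
26.12 phi -252.0 act 109.8 r 40.2 ft 3.4 fr -1.8 fz 7.3
26.38 phi -237.0 act 124.4 r 40.2 ft 3.1 fr -1.5 fz 6.9
26.63 phi -222.0 act 138.9 r 40.1 ft 3.1 fr -1.0 fz 6.4
26.89 phi -207.0 act 153.5 r 40.0 ft 2.8 fr -0.5 fz 6.6
27.15 phi -192.0 act 168.2 r 39.9 ft 1.7 fr -0.9 fz 6.5
27.41 phi -177.0 act 183.1 r 39.9 ft 1.8 fr -0.8 fz 6.2
27.67 phi -162.0 act 198.0 r 39.8 ft 2.0 fr 0.1 fz 7.3
27.93 phi -147.0 act 213.0 r 39.7 ft 1.8 fr -0.1 fz 6.4
28.18 phi -132.0 act 228.1 r 39.7 ft 1.7 fr 0.4 fz 6.5
28.44 phi -117.0 act 243.3 r 39.7 ft 0.8 fr 0.9 fz 6.5
28.70 phi -102.0 act 258.5 r 39.7 ft 2.1 fr 1.4 fz 6.7
28.96 phi -87.0 act 273.8 r 39.7 ft 2.2 fr 0.9 fz 5.6
29.22 phi -72.0 act 289.2 r 39.8 ft 1.5 fr 1.2 fz 6.2
29.48 phi -57.0 act 304.5 r 39.9 ft 1.9 fr 1.3 fz 5.0
29.73 phi -42.0 act 319.8 r 39.9 ft 2.5 fr 1.5 fz 5.2
29.99 phi -27.0 act 335.1 r 40.0 ft 1.5 fr 1.3 fz 6.1
-0.47123889803846897 False 0.02111689065925646
```

View pics/j.png

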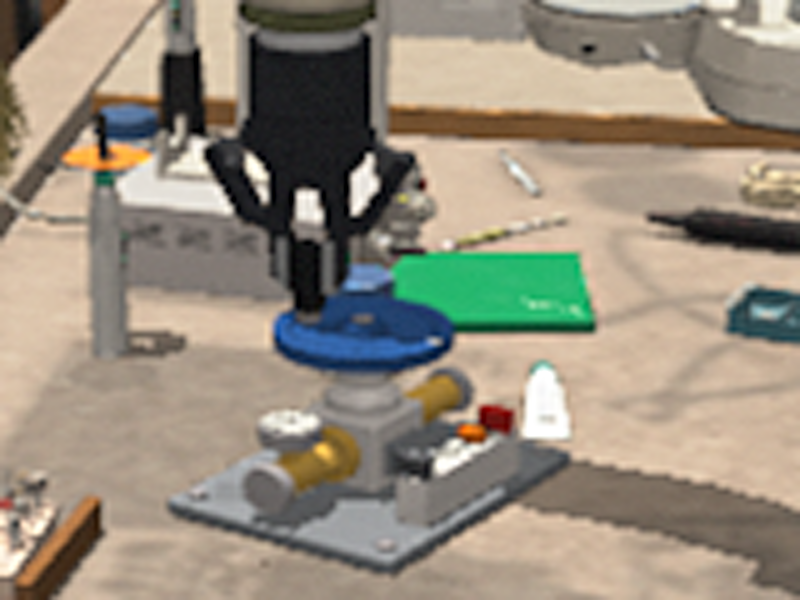

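The wheel is one turn open. The white rim mark is back at (435,340) and the pointer has moved off the red block to (470,432). Now the second turn.

```bash
python3 - <<'E'
from h import *
c=np.array([.5945,-.0955]); p=np.radians(-27)
p,st=turn(c,.04,p,p+np.radians(360),np.radians(15),.1,flim=18,verbose=False)
sleep(.5)
s=read_state(); q=s["position"][:2]-c
print(p,st,s["time"],np.degrees(np.arctan2(q[1],q[0])),np.hypot(*q),s["position"],s["grip_width"],s["contact_force"],abs(s["qvel"]).max())
im=snapshot("side")[...,::-1]; cv2.imwrite("pics/side_end.png",im)
cv2.imwrite("pics/k.png",cv2.resize(im[150:280,230:390],(800,600),interpolation=2))
cv2.imwrite("pics/k_top.png",snapshot("top")[...,::-1])
E
```

```text
5.811946409141117 False 36.7417 -24.90423213091533 0.04003249156330723 [ 0.63080999 -0.11235779  0.13431813] 0.020975839597761704 [1.50716132 0.97632576 6.15924489] 0.0017099189103313916
```

View pics/k.png

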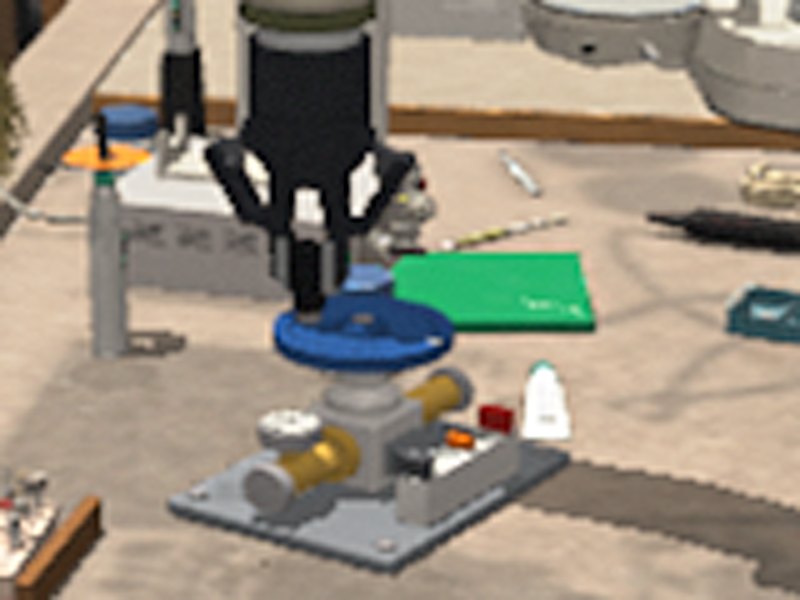

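View pics/k_top.png

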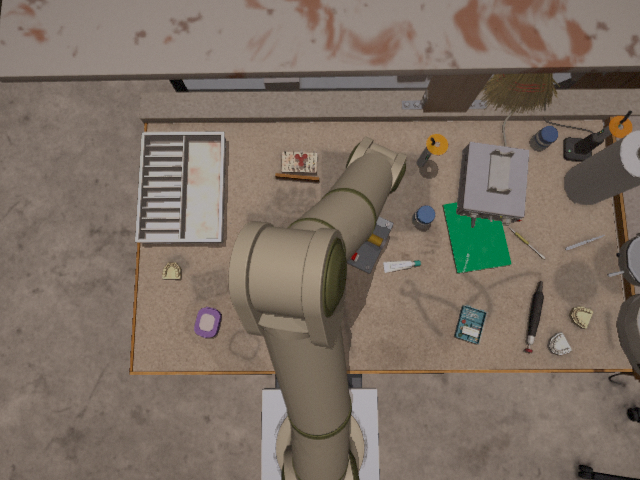

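The pointer is at (459,439), twice the one-turn offset from the stop. The rim mark is at the same place as when shut, and all bystanders are unmoved. I'm handing in.

```bash
python3 -c "
from rig import *
hand_in(); s=read_state(); print(s['time'],s['grip_width'],s['position'])"
```

```text
the job is handed in; nothing more can be done
the job is handed in; nothing more can be done
```

I wound the valve shut, backed it off two full turns, and handed the job in at about 37 s with the gripper still closed on the crank handle. The hand-in gave no verdict.

- **Shutting:** I wound the wheel about 1.5 turns clockwise. It then stopped at a gripper angle of about -27° with the force rising to 19 N, and the side picture showed the orange pointer touching the red block. I held it there for 0.4 s.
- **Backing off:** I opened it by 720°. The gripper finished at -24.9°, against -27.0° when pressed on the stop. That puts the wheel about 0.04 rad past two turns, within the 0.2 rad allowed.
- **Pointer and rim mark:** In the side pictures the pointer moved equal steps for each turn. The white mark on the rim came back to the same place as when shut.
- **Grip:** The arm was still and the finger opening read 21 mm. That is slightly under the 23 mm sleeve, which I put down to soft pads but did not check. I also did not measure where the handle sits across the pad width. It stayed gripped through about 3.5 turns with low forces.
- **Bystanders:** The jar, tube, case, small cast and drill box look unmoved in the last top picture. I did not measure their positions.

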